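Pull the orange plug cap off its tube with the stirrup puller

ROBOT

A 6-joint arm with a two-finger parallel gripper is mounted at the origin on the work surface. World frame = base frame: x ahead of the robot, y to its left, z up, the work surface at z = 0. Lengths are in mm, angles in rad, forces in N, time in s.
With the tool pointing down it reaches from about 150 to 775 mm from the base axis. Payload 6.1 kg.
Tool frame: the origin (TCP) lies at the very end of the fingers, on their centre line; the grasp point (between the pads) lies 19 mm behind it; z points along the fingers, y is the line along which they close (so a half turn about z gives the same grasp; the last joint's range is limited). The gripper opens to 85 mm and grips with 20 to 120 N. Pads are 22 mm wide; open, the fingers measure 114 mm over their backs; the gripper's body (76 mm by 85 mm) begins 54 mm behind the grasp point. The pads swing forward as they close: fully open they stand 13 mm farther back than shut.
Start: joints at [1.35, 0.126, -0.04, 1.405, 0, 1.571], TCP at [114.975, 512.239, 231.295] pointing down, gripper open.
Joint ranges: [-2.72, 2.72], [-0.95, 1.95], [-1.27, 1.35], [-1.78, 2.02], [-1.46, 1.47], [-3.14, 3.14]. Speed limits (rad/s): [2.39, 2.39, 3.01, 3.14, 3.14, 3.14].

INTERFACE

Orientations are given as a 3x3 rotation matrix whose columns are the frame's x, y, z axes.
In Python, from bench import r, read_camera gives the robot as it stands.
- The arm moves only by the shell command python3 -m jog 'ROWS'. ROWS is JSON, a list of rows, each a list of 5 numbers: the shift along the tool's x, y, z each as a share of 25 cm, from -1 to 1, then the turn about the tool's z as a share of 30 degrees, from -1 to 1, then the closure, from 0 (fully open) to 1 (shut). A call has 1 to 8 rows; each row is the pose to reach, as a shift and turn from the pose commanded when the call began, along the tool's axes at that moment; what a row does not reach only later rows make up. A row lasts 1/10 s, in which the tool goes at most 50 mm and 8.59 degrees, less where a joint would pass 70% of its speed; a pose out of reach is approached as far as the arm can. A call with a number of a shift or a turn outside -1 to 1 is refused whole. A call with a gripper value outside its range is refused whole. The fingers move at their own pace and stop on an object; the grip force is fixed at half the most. Time passes only in rows, so rows that repeat a pose let the fingers close. It gives the time, the measured TCP pose, the force, the opening and the grip force at its end, in the units of the state.
- r.get_state(): the state, without advancing time (a new reading comes with each control period).
- read_camera(name): name is "scene" or "top" or "wrist"; returns a dict with "pixels" (384x512x3 uint8, red, green, blue), "camera_matrix" (3x3 intrinsics, pixels), "cam_to_world" (4x4, takes a point from camera to world coordinates). Camera axes: x right, y up, looking along -z (the intrinsics and any distortion apply to the point x, -y, -z); pixel columns grow to the right and rows downward; lengths in mm; the calibration is good to about 2 mm. A picture is of the moment at which its call begins. There is no depth.
- r.job_done(): hands the job in; it is judged then, once.
The state is a dict: "t": time; "joint_pos": joint angles; "joint_vel": joint speeds; "joint_torque": joint torques, N m; "tool_pos": TCP position; "orientation": TCP orientation; "force": force on the tool from outside, world axes, zero at the start; "ft_torque": the same for the moment, N m; "width": finger opening in mm; "finger_force": force on a finger pad.
Only numpy, scipy, OpenCV 4.12 (cv2) and the standard library are available. Lean on these libraries where they do the work, as an engineer would, in place of code of your own. Each camera call takes 0.05 s, during which the arm holds its last target. There are 200 camera calls.

TASK

Pick up the stirrup puller by its yellow grip, slide its prongs under the orange cap and pull the cap straight up off its black tube. Carry the cap on the puller to the blue tray and set the puller down upright on the tray floor together with the cap; do not drop them. Never touch the orange cap with the gripper, and leave the grey cap in its tube.

Things in the scene. Friction and masses are not known exactly. Their poses are not given: they have to be found in the camera images.
- puller: Steel stirrup puller, 200 g, upright. Origin: centre of underside; z up. Yellow grip 30 (x) by 16 (y), z 61 to 111: pinch across y from above near z 88. Bridge 96 wide in y, z 51 to 61, on two legs (84 clear between). From each leg foot a flat prong points inward: 44 long in x, |y| 22 to 48, z 0 to 6; the 44 wide slot between them is open at both x ends, so it slides round a tube along x. (mm)
- orange_cap: Orange cap, 50 g: disc 64 dia, 10 thick, with a 20 dia plug reaching 15 below the disc. Origin: centre of disc underside. Sits on the rim of a fixed upright black tube, 28 dia, 60 tall, with a foot 60 dia, 8 high on the table. Spring catches hold the plug: about 10 N upward pops it, free after 15 of rise; then it lies loose on the prongs, plug hanging in the slot. (mm)
- grey_cap: Grey cap, same size and shape and same origin, in a second such tube; a bystander. A third such tube has no cap. The three tubes stand in a row across the far side of the work, in any order, 130 mm or more apart.
- tray: Bright blue open tray, fixed to the table: 160 mm (x) by 220 mm (y) outside, 25 mm high, walls and floor 4 mm thick. Origin: centre of its underside, on the table.
There are look-alikes about, which are no part of the job. Of the things like the puller, leave any that is green; of the rest the smaller one is meant.

How it is judged:
By the outcome, as a careful person would: the job done as asked, in the order asked, and still so for the second after the job is handed in, with the robot touching nothing.
It also fails if it takes over 58 s, if anything falls off the work surface, if the arm or the gripper's body presses on something with over 40 N, if the wrist force passes 120 N, or if a joint passes its speed limit or range.

## Working session

There is one attempt and no reset: what is moved stays moved. The work goes in short steps, Python scripts to look and compute and a shell command to move; the robot and the scene stay as the last step left them, time stands still between calls to the robot, and variables do not carry over. Pictures are saved under pics/ and viewed, at most 10 in all, crops included, and the job is handed in when it is done.

```bash
mkdir -p pics; ls; python3 - <<'E'
from bench import r, read_camera
import cv2,numpy as np,pickle
for n in ["scene","top"]:
    c=read_camera(n); pickle.dump(c,open(f"{n}.pkl","wb"))
    cv2.imwrite(f"pics/{n}0.png",cv2.resize(c["pixels"][:,:,::-1],(768,576)))
    print(n,c.keys(),c["camera_matrix"].round(1).tolist(),c["cam_to_world"].round(3).tolist())
s=r.get_state();print(s)
E
```

```text
pics
scene dict_keys(['pixels', 'camera_matrix', 'cam_to_world']) [[466.4, 0.0, 248.6], [0.0, 466.4, 189.6], [0.0, 0.0, 1.0]] [[-0.251, -0.851, 0.462, 958.413], [0.968, -0.214, 0.132, 124.727], [-0.013, 0.48, 0.877, 960.44], [0.0, 0.0, 0.0, 1.0]]
top dict_keys(['pixels', 'camera_matrix', 'cam_to_world']) [[411.1, 0.0, 256.3], [0.0, 411.1, 196.2], [0.0, 0.0, 1.0]] [[-0.028, 0.99, -0.141, 357.564], [-1.0, -0.027, 0.011, -8.079], [0.008, 0.142, 0.99, 1062.244], [0.0, 0.0, 0.0, 1.0]]
{'t': 0.1, 'joint_pos': array([ 1.35000831e+00,  1.26305774e-01, -4.05083940e-02,  1.40538371e+00,
       -8.36951050e-06,  1.57080476e+00]), 'joint_vel': array([-0.00077433, -0.0007185 ,  0.00237964, -0.00092161,  0.00189819,
        0.00094715]), 'joint_torque': array([ 2.26724980e-03, -4.36902452e+01,  3.53607666e+01,  1.36660156e-02,
        2.38184111e-04, -1.93263517e-06]), 'tool_pos': array([114.89703634, 511.90039997, 230.61299369]), 'orientation': array([[-9.75723334e-01,  2.19006591e-01, -2.98770264e-04],
       [ 2.19006795e-01,  9.75722373e-01, -1.36935676e-03],
       [-8.38132609e-06, -1.40154606e-03, -9.99999018e-01]]), 'force': array([-0.82533173, -0.22677136,  0.8600655 ]), 'ft_torque': array([ 0.01069344, -0.08077475,  0.02911817]), 'finger_force': 0.0, 'width': 85.44010196717407}
```

View pics/scene0.png

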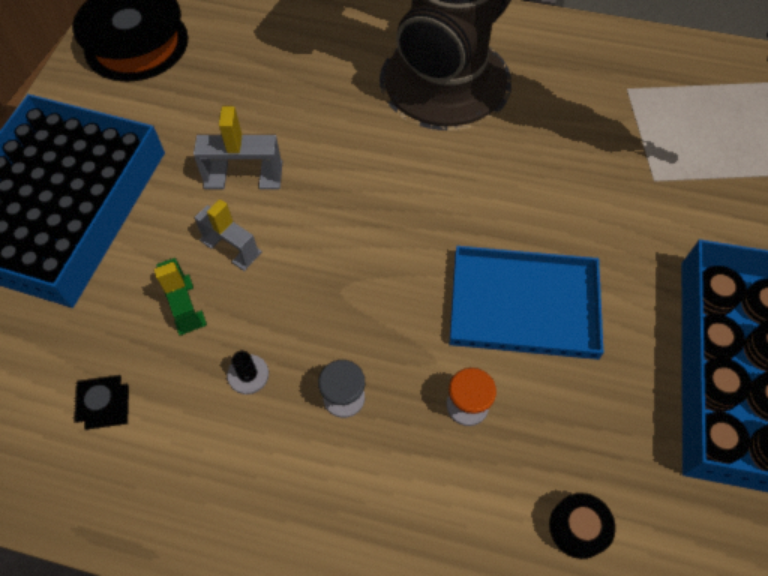

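View pics/top0.png

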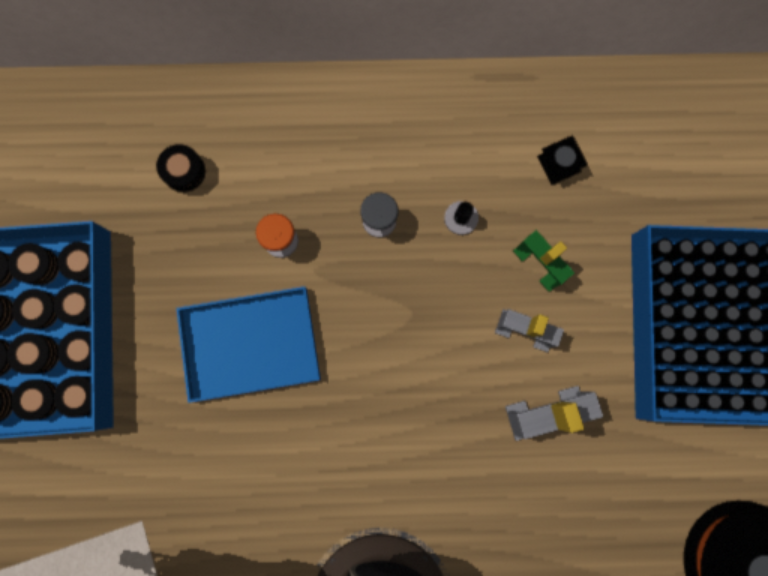

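Both pictures are shown at 1.5x. There are three puller-like things:
- Green one: top (545,260), scene (180,297). Excluded by its colour.
- Large grey one: top (555,415), scene (238,150).
- Small grey one: top (532,328), scene (228,233). This is the one meant, being the smaller of the non-green two.

The orange cap is at top (275,232), scene (472,390). The grey cap is at top (380,212). The open tray is at top (250,345).

```bash
cat > h.py <<'E'
import cv2,numpy as np,pickle
def load(n): return pickle.load(open(f"{n}.pkl","rb"))
def ray(c,p):
    K=c["camera_matrix"];T=np.array(c["cam_to_world"])
    d=np.array([(p[0]-K[0][2])/K[0][0],-(p[1]-K[1][2])/K[1][1],-1.])
    return T[:3,3],T[:3,:3]@d
def onz(c,p,z):
    o,d=ray(c,p); return o+d*(z-o[2])/d[2]
def tri(c1,p1,c2,p2):
    o1,d1=ray(c1,p1);o2,d2=ray(c2,p2)
    s=np.linalg.lstsq(np.c_[d1,-d2],o2-o1,rcond=None)[0]
    a=o1+s[0]*d1;b=o2+s[1]*d2
    return (a+b)/2,np.linalg.norm(a-b)
R={"orange":((3,150,100),(14,255,255)),"yellow":((18,130,90),(32,255,255)),"blue":((98,150,60),(115,255,255)),"green":((45,100,40),(85,255,255)),"grey":((100,15,90),(135,75,190))}
def blobs(c,col,amin=40):
    hsv=cv2.cvtColor(np.ascontiguousarray(c["pixels"]),cv2.COLOR_RGB2HSV)
    m=cv2.inRange(hsv,*map(np.array,R[col]))
    cs,_=cv2.findContours(m,cv2.RETR_EXTERNAL,cv2.CHAIN_APPROX_NONE)
    return [k for k in cs if cv2.contourArea(k)>amin]
def cen(k): 
    m=cv2.moments(k);return np.array([m["m10"],m["m01"]])/m["m00"]
E
python3 - <<'E'
from h import *
np.set_printoptions(precision=1,suppress=True)
for n in("top","scene"):
    c=load(n)
    for col in("orange","yellow","blue","green"):
        for k in blobs(c,col):
            rr=cv2.minAreaRect(k);print(n,col,cen(k),cv2.contourArea(k),np.array(rr[1]),round(rr[2],1))
    hsv=cv2.cvtColor(c["pixels"],cv2.COLOR_RGB2HSV)
    for p in ([(343,215),(373,221),(253,141)] if n=="top" else [(160,163),(140,150),(228,255)]): print(p,hsv[p[1],p[0]])
T,S=load("top"),load("scene")
x=(np.array([352,206]),36,30)
a=cv2.resize(T["pixels"][190:300,315:415],(400,440),interpolation=2);b=cv2.resize(S["pixels"][60:170,110:210],(400,440),interpolation=2)
cv2.imwrite("pics/crop1.png",np.hstack([a,b])[:,:,::-1])
E
```

```text
top orange [182.5 154.1] 456.0 [23.3 24.7] 45.0
top yellow [378.2 278. ] 283.5 [22.2 16.6] 73.3
top yellow [358.7 215.9] 120.0 [10.4 15.2] 18.4
top yellow [369.7 167.4] 101.0 [ 7.8 17. ] 45.0
top blue [164.8 229.4] 5353.0 [62.7 89.5] 80.3
top blue [444.3 231.6] 2372.5 [131.  89.] 90.0
top blue [ 32.7 228.2] 2307.0 [143.  63.] 90.0
top green [370.7 182.5] 252.5 [17.7 21.5] 50.2
top green [354.7 164.2] 246.5 [15.6 20.5] 45.0
(343, 215) [130  13 119]
(373, 221) [126  11 118]
(253, 141) [110  11  71]
scene orange [315.1 259.5] 700.5 [30. 30.] 90.0
scene yellow [112.  184.4] 227.5 [18.9 14.9] 65.6
scene yellow [147.  142.7] 210.5 [20.3 14.9] 58.4
scene yellow [153.4  84.5] 344.5 [32.9 14.9] 73.3
scene blue [497.5 277.5] 195.0 [25.6 12.6] 40.9
scene blue [497.7 243.1] 105.5 [21.5  8.5] 42.9
scene blue [494.3 212.7] 134.5 [19.1 10.6] 45.0
scene blue [350.9 201.4] 6367.5 [103.   66.3] 5.0
scene blue [485.8 237.8] 1676.0 [ 55.5 164.2] 3.3
scene blue [ 59.3 136. ] 3328.0 [108.  130.7] 16.9
scene green [122.4 204.3] 487.0 [49.6 19.6] 70.5
(160, 163) [110  14 109]
(140, 150) [15 10 50]
(228, 255) [100  13  61]
```

View pics/crop1.png

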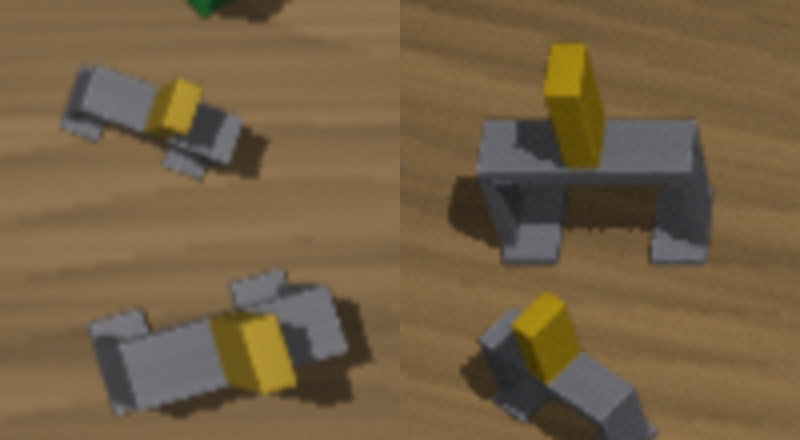

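The crop confirms the small grey puller, with its yellow top face at about top pixel (361,217) and scene pixel (145,140).

```bash
python3 - <<'E'
from h import *
np.set_printoptions(precision=1,suppress=True)
T,S=load("top"),load("scene")
print("grip top",tri(T,(361,216.8),S,(145,139.5)))
print("grip blob",tri(T,(358.7,215.9),S,(147,142.7)))
print("orange",tri(T,(182.5,154.1),S,(315.1,259.5)))
f=lambda x,y:(315+x/4,190+y/4)
print("bridge pts z61",onz(T,f(92,66),61),onz(T,f(242,116),61),onz(T,f(232,162),61))
for n,p in(("top",None),("scene",None)):
    c=load(n); k=max(blobs(c,"blue"),key=lambda k:cv2.contourArea(k))
    b=cv2.boxPoints(cv2.minAreaRect(k)); print(n,[onz(c,q,25)[:2] for q in b], onz(c,cen(k),25))
print("grey cap z70",onz(T,(253,141),70),"empty tube z60",onz(T,(309,141.5),60))
E
```

```text
grip top (array([ 439. , -262.4,  101.7]), np.float64(2.195486263914117))
grip blob (array([ 441.8, -258.6,   94.5]), np.float64(3.0122129663985))
orange (array([610.1, 160.7,  66.3]), np.float64(0.3207534196353006))
bridge pts z61 [ 469.6 -219.4   61. ] [ 436.4 -309.5   61. ] [ 408.5 -301.5   61. ]
top [array([490.1, 338.9]), array([522.8, 115.2]), array([366. ,  90.4]), array([335. , 309.5])] [427.5 212.5  25. ]
scene [array([535.8, 114. ]), array([366.4,  92.8]), array([332.4, 328.3]), array([502.1, 332. ])] [438.5 214.9  25. ]
grey cap z70 [638.  -15.1  70. ] empty tube z60 [ 635.9 -155.9   60. ]
```

```bash
python3 -m jog '[[-0.65,-0.91,0,0,0],[-0.65,-0.91,0,0,0],[-0.65,-0.91,0,0,0],[-0.65,-0.91,0,0,0],[-0.65,-0.91,0,0,0],[-0.65,-0.91,0,0,0],[-0.65,-0.91,0,0,0]]'
python3 -m jog '[[-0.65,-0.91,0,0,0],[-0.65,-0.91,0,0,0],[-0.65,-0.91,0,0,0],[-0.65,-0.91,0,0,0],[-0.65,-0.91,0,0,0],[-0.65,-0.91,0,0,0],[-0.65,-0.91,0,0,0]]'
```

```text
t: 0.8
tool_pos: [224.2, 251.8, 231.4]
orientation: [[-0.975, 0.224, 0.001], [0.224, 0.975, -0.0], [-0.001, -0.0, -1.0]]
force: [0.2, 0.5, 0.4]
width: 85.9
finger_force: 0.0
t: 1.5
tool_pos: [333.6, -5.3, 230.9]
orientation: [[-0.974, 0.225, -0.0], [0.225, 0.974, -0.0], [0.0, -0.001, -1.0]]
force: [0.5, 0.0, 0.5]
width: 85.5
finger_force: 0.0
```

```bash
python3 -m jog '[[-0.64,-0.91,0,0.25,0],[-0.64,-0.91,0,0.25,0],[-0.64,-0.91,0,0.25,0],[-0.64,-0.91,0,0.25,0],[-0.64,-0.91,0,0.25,0],[-0.64,-0.91,0,0.25,0],[-0.64,-0.91,0,0.25,0],[-0.64,-0.91,0,0.25,0]]'
python3 - <<'E'
from h import *
from bench import read_camera
c=read_camera("wrist");pickle.dump(c,open("w1.pkl","wb"))
cv2.imwrite("pics/w1.png",cv2.resize(c["pixels"][:,:,::-1],(768,576)))
E
```

```text
t: 2.3
tool_pos: [439.1, -259.0, 230.5]
orientation: [[-0.939, 0.344, -0.002], [0.344, 0.939, 0.001], [0.002, 0.001, -1.0]]
force: [-0.1, -0.6, 0.3]
width: 85.4
finger_force: 0.0
```

View pics/w1.png

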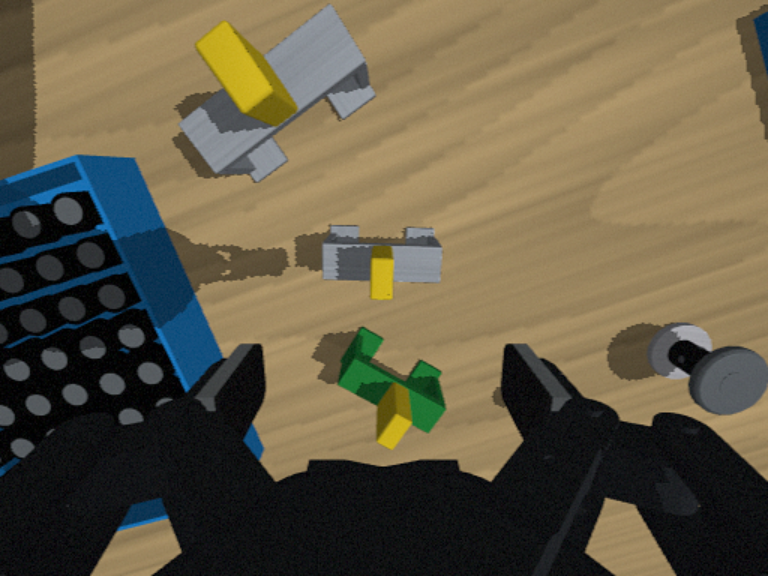

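The puller lies nearly level below, with its grip at (382,272) and the bridge from 322 to 441 across; its yaw looks right.

```bash
python3 - <<'E'
from h import *
np.set_printoptions(precision=1,suppress=True)
c=load("w1");T=load("top");S=load("scene")
c["pixels"]
for k in blobs(c,"yellow",60): print(cen(k),cv2.boundingRect(k),np.array(cv2.boxPoints(cv2.minAreaRect(k))).tolist())
q=lambda x,y:(x/1.5,y/1.5)
for n,p in(("bl",(323,246)),("br",(440,243)),("fl",(323,280)),("fr",(441,282))): print(n,onz(c,q(*p),61))
print("wrist cam", c["cam_to_world"][:3,3])
cv2.imwrite("pics/c2.png",cv2.resize(c["pixels"][140:205,205:305],(800,520),interpolation=2)[:,:,::-1])
E
```

```text
[262.  277.7] (251, 255, 24, 45) [[251.0, 255.0], [274.0, 255.0], [274.0, 299.0], [251.0, 299.0]]
[254.1 181.9] (246, 164, 16, 36) [[246.0, 164.0], [261.0, 164.0], [261.0, 199.0], [246.0, 199.0]]
[163.2  49.6] (130, 13, 68, 71) [[127.06492614746094, 28.39756965637207], [154.37525939941406, 8.673433303833008], [200.2312469482422, 72.16633605957031], [172.92091369628906, 91.89047241210938]]
bl [ 412.8 -300.1   61. ]
br [ 442.6 -212.    61. ]
fl [ 438.8 -310.8   61. ]
fr [ 473.5 -221.1   61. ]
wrist cam [ 375.4 -236.1  373.3]
```

View pics/c2.png

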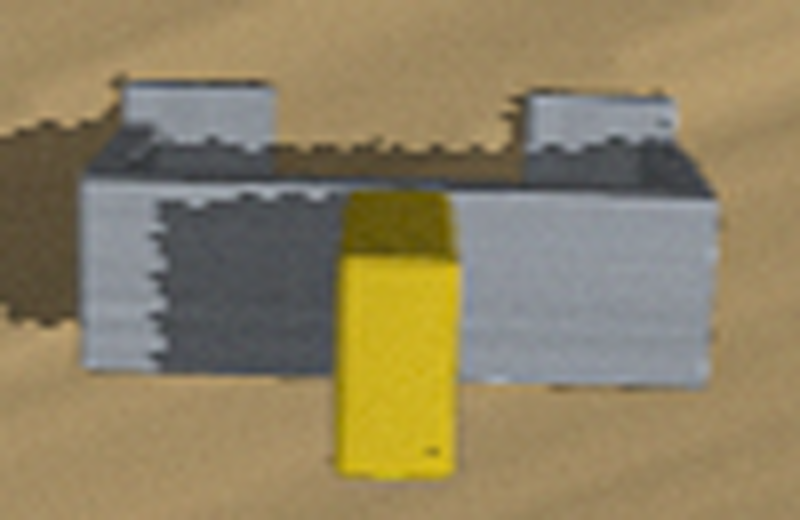

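The crop shows the bridge top as a quad (82,178)-(718,198)-(708,384)-(82,370), and the grip top face centred at (398,366).

```bash
python3 - <<'E'
from h import *
np.set_printoptions(precision=1,suppress=True)
c=load("w1");T=load("top");S=load("scene")
q=lambda x,y:(205+x/8,140+y/8)
P=[onz(c,q(*p),61)[:2] for p in((82,178),(718,198),(708,384),(82,370))];print(P)
l=(P[0]+P[3])/2;r_=(P[1]+P[2])/2;d=r_-l
print("bridge ctr",(l+r_)/2,"len",np.linalg.norm(d),"y-axis angle",np.degrees(np.arctan2(d[1],d[0])))
print("grip tri",tri(c,q(398,366),T,(361,216.8)),tri(c,q(398,366),S,(145,139.5)))
print("z111",onz(c,q(398,366),111))
G=[onz(c,q(*p),111)[:2] for p in((340,255),(460,260),(455,474),(338,474))]
d=G[3]-G[0]+G[2]-G[1];print(G,"x-axis ang",np.degrees(np.arctan2(d[1],d[0])))
E
```

```text
[array([ 410.9, -299.4]), array([ 446.4, -211.4]), array([ 473.3, -221.7]), array([ 438.2, -310.7])]
bridge ctr [ 442.2 -260.8] len 95.23653775104626 y-axis angle 68.26344098788562
grip tri (array([ 438.2, -258.9,  121.6]), np.float64(1.8755172826818207)) (array([ 442.3, -260. ,  106.8]), np.float64(2.0699867371385183))
z111 [ 441.6 -260.5  111. ]
[array([ 425.5, -262.4]), array([ 431.3, -248.4]), array([ 457.8, -258.6]), array([ 452.6, -272.9])] x-axis ang -21.065293055783826
```

```bash
python3 -m jog '[[-0.013,-0.002,0.2,0.045,0],[-0.013,-0.002,0.4,0.045,0],[-0.013,-0.002,0.55,0.045,0],[-0.013,-0.002,0.635,0.045,0],[-0.013,-0.002,0.635,0.045,0],[-0.013,-0.002,0.635,0.045,0.3],[-0.013,-0.002,0.635,0.045,0.6],[-0.013,-0.002,0.635,0.045,1]]'
python3 -m jog '[[0,0,0,0,1],[0,0,0,0,1],[0,0,0,0,1],[0,0,0,0,1]]'
```

```text
t: 3.15
tool_pos: [442.7, -261.8, 74.5]
orientation: [[-0.931, 0.366, 0.003], [0.366, 0.931, -0.002], [-0.003, -0.0, -1.0]]
force: [0.1, 0.1, -0.3]
width: 44.1
finger_force: 0.0
t: 3.55
tool_pos: [442.0, -261.8, 73.3]
orientation: [[-0.93, 0.367, 0.001], [0.367, 0.93, -0.001], [-0.001, -0.0, -1.0]]
force: [-0.8, 0.7, 6.4]
width: 15.3
finger_force: 60.9
```

```bash
python3 -m jog '[[0,0,-0.08,0,1],[0,0,-0.16,0,1],[0.03,0.17,-0.16,0,1],[0.06,0.34,-0.16,0,1],[0.09,0.5,-0.16,0,1],[0.12,0.67,-0.16,0,1],[0.146,0.826,-0.16,0,1],[0.146,0.826,-0.16,0,1]]'
python3 -m jog '[[0.02,0.12,0,-0.16,1],[0.04,0.25,0,-0.32,1],[0.06,0.38,0,-0.48,1],[0.08,0.5,0,-0.64,1],[0.1,0.62,0,-0.8,1],[0.12,0.73,0,-0.98,1],[0.146,0.826,0,-0.98,1],[0.146,0.826,0,-0.98,1]]'
python3 - <<'E'
from h import *
from bench import read_camera
for n in("wrist","scene","top"):
    c=read_camera(n);pickle.dump(c,open(n[0]+"2.pkl","wb"))
    if n=="top": continue
    cv2.imwrite(f"pics/{n}2.png",cv2.resize(c["pixels"][:,:,::-1],(768,576)))
E
```

```text
t: 4.35
tool_pos: [483.5, -52.2, 112.1]
orientation: [[-0.932, 0.362, -0.001], [0.362, 0.932, 0.001], [0.001, 0.001, -1.0]]
force: [0.2, -0.6, -2.2]
width: 15.4
finger_force: 60.3
t: 5.15
tool_pos: [525.2, 151.4, 111.8]
orientation: [[-0.99, -0.14, -0.001], [-0.14, 0.99, 0.0], [0.001, 0.0, -1.0]]
force: [0.5, -0.3, -2.0]
width: 15.4
finger_force: 60.4
```

View pics/wrist2.png

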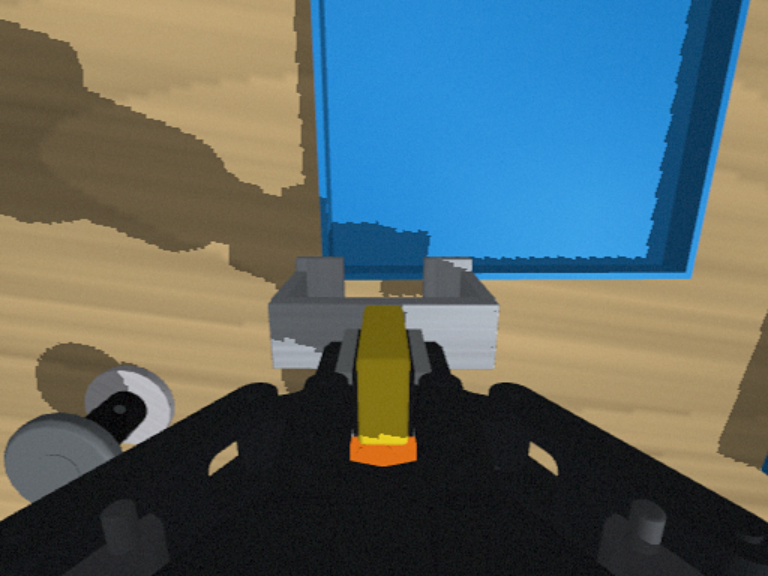

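The puller is held level with its slot open towards the cap. The cap just peeks out behind the grip at (383,455), so it is centred. I'll slide in.

```bash
python3 -m jog '[[0,-0.01,0,0,1],[-0.06,-0.01,0,0,1],[-0.12,-0.01,0,0,1],[-0.18,-0.01,0,0,1],[-0.24,-0.01,0,0,1],[-0.3,-0.01,0,0,1],[-0.34,-0.01,0,0,1],[-0.34,-0.01,0,0,1]]'
python3 - <<'E'
from h import *
from bench import read_camera
c=read_camera("scene");t=read_camera("top")
pickle.dump(c,open("s3.pkl","wb"));pickle.dump(t,open("t3.pkl","wb"))
a=cv2.resize(c["pixels"][200:310,260:370],(400,400),interpolation=2);b=cv2.resize(t["pixels"][100:210,130:240],(400,400),interpolation=2)
cv2.imwrite("pics/s3.png",np.hstack([a,b])[:,:,::-1])
E
```

```text
t: 6.1
tool_pos: [610.5, 157.8, 112.2]
orientation: [[-0.991, -0.136, 0.0], [-0.136, 0.991, -0.0], [-0.0, -0.0, -1.0]]
force: [0.2, 0.7, -1.6]
width: 15.3
finger_force: 60.4
```

View pics/s3.png

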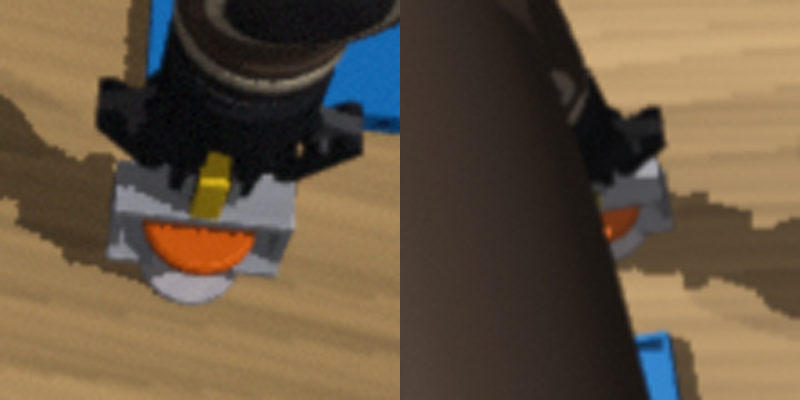

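The prongs are under the orange cap, which sits between the legs at scene crop (200,245), and there is no contact force. I'll pull straight up.

```bash
python3 -m jog '[[0,0.006,-0.02,0,1],[0,0.006,-0.035,0,1],[0,0.006,-0.05,0,1],[0,0.006,-0.065,0,1],[0,0.006,-0.08,0,1],[0,0.006,-0.095,0,1],[0,0.006,-0.11,0,1],[0,0.006,-0.125,0,1]]'
python3 -m jog '[[0,0,-0.02,0,1],[0,0,-0.04,0,1],[0,0,-0.06,0,1],[0,0,-0.08,0,1],[0,0,-0.1,0,1],[0,0,-0.12,0,1],[0,0,-0.14,0,1],[0,0,-0.14,0,1]]'
python3 - <<'E'
from h import *
from bench import read_camera
c=read_camera("scene");w=read_camera("wrist")
a=cv2.resize(c["pixels"][170:310,260:400],(400,400),interpolation=2);b=cv2.resize(w["pixels"][130:,150:350],(320,400),interpolation=2)
cv2.imwrite("pics/s4.png",np.hstack([a,b])[:,:,::-1])
E
```

```text
t: 7.0
tool_pos: [610.0, 160.5, 145.2]
orientation: [[-0.991, -0.137, 0.002], [-0.137, 0.991, 0.001], [-0.002, 0.0, -1.0]]
force: [0.0, -0.3, -2.5]
width: 15.0
finger_force: 61.2
t: 7.8
tool_pos: [609.8, 160.3, 179.7]
orientation: [[-0.991, -0.137, 0.001], [-0.137, 0.991, 0.0], [-0.001, 0.0, -1.0]]
force: [0.6, 0.5, -2.5]
width: 15.2
finger_force: 61.2
```

View pics/s4.png

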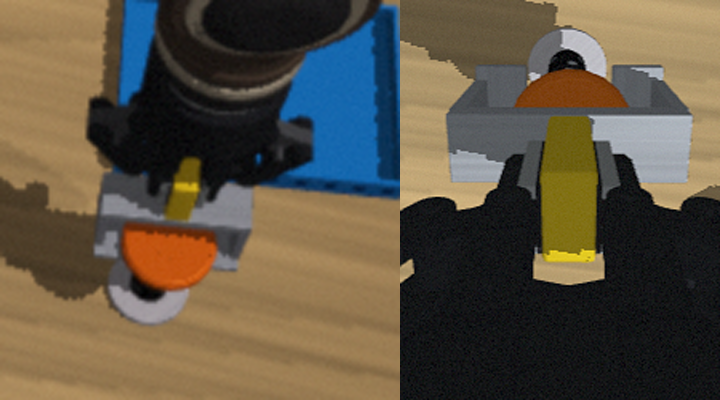

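The cap is off its tube and lies on the prongs, centred in the wrist view at (572,95). The force of -2.5 N matches puller plus cap. Next comes a gentle carry to the tray.

```bash
python3 -m jog '[[0.014,0.006,0,0,1],[0.041,0.018,0,0,1],[0.082,0.037,0,0,1],[0.13,0.058,0,0,1],[0.185,0.083,0,0,1],[0.247,0.11,0,0,1],[0.308,0.138,0,0,1],[0.37,0.166,0,0,1]]'
python3 -m jog '[[0.062,0.028,0,0,1],[0.123,0.055,0,0,1],[0.178,0.08,0,0,1],[0.226,0.101,0,0,1],[0.267,0.12,0,0,1],[0.295,0.132,0,0,1],[0.308,0.138,0,0,1],[0.315,0.141,0,0,1]]'
python3 -m jog '[[0,0,0.02,0,1],[0,0,0.06,0,1],[0,0,0.11,0,1],[0,0,0.15,0,1],[0,0,0.19,0,1],[0,0,0.22,0,1],[0,0,0.24,0,1],[0,0,0.24,0,1]]'
python3 - <<'E'
from h import *
from bench import read_camera
c=read_camera("scene");w=read_camera("wrist")
a=cv2.resize(c["pixels"][130:270,260:400],(400,400),interpolation=2);b=cv2.resize(w["pixels"],(400,300),interpolation=2)
b=np.vstack([b,np.zeros((100,400,3),np.uint8)])
cv2.imwrite("pics/s5.png",np.hstack([a,b])[:,:,::-1])
E
```

```text
t: 8.7
tool_pos: [510.3, 188.9, 178.9]
orientation: [[-0.99, -0.138, 0.0], [-0.138, 0.99, 0.0], [-0.0, 0.0, -1.0]]
force: [-0.8, 0.2, -2.6]
width: 15.4
finger_force: 61.2
t: 9.5
tool_pos: [429.2, 212.8, 178.9]
orientation: [[-0.99, -0.138, 0.0], [-0.138, 0.99, 0.0], [-0.0, 0.0, -1.0]]
force: [-0.1, -0.4, -2.5]
width: 15.3
finger_force: 61.2
t: 10.3
tool_pos: [428.9, 212.5, 118.0]
orientation: [[-0.991, -0.137, -0.001], [-0.137, 0.991, -0.001], [0.001, -0.0, -1.0]]
force: [-0.4, 0.0, -2.4]
width: 15.2
finger_force: 61.2
```

View pics/s5.png

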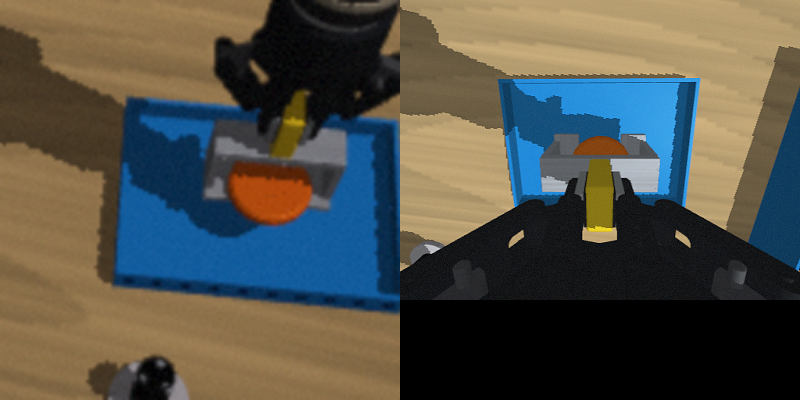

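The cap and puller are above the middle of the tray, well clear of its walls. I'll lower slowly until contact.

```bash
python3 -m jog '[[0,0,0.03,0,1],[0,0,0.06,0,1],[0,0,0.085,0,1],[0,0,0.11,0,1],[0,0,0.125,0,1],[0,0,0.14,0,1],[0,0,0.15,0,1],[0,0,0.15,0,1]]'
python3 -m jog '[[0,0,0.003,0,1],[0,0,0.006,0,1],[0,0,0.006,0,1]]'
python3 -m jog '[[0,0,0.003,0,1],[0,0,0.006,0,1],[0,0,0.006,0,1]]'
```

```text
t: 11.2
tool_pos: [429.1, 212.7, 81.1]
orientation: [[-0.991, -0.137, -0.0], [-0.137, 0.991, -0.0], [0.0, -0.0, -1.0]]
force: [0.0, -0.5, -2.4]
width: 15.2
finger_force: 61.2
t: 11.5
tool_pos: [429.3, 212.7, 79.9]
orientation: [[-0.991, -0.137, 0.0], [-0.137, 0.991, 0.0], [-0.0, 0.0, -1.0]]
force: [0.7, -0.3, -2.3]
width: 15.6
finger_force: 61.2
t: 11.8
tool_pos: [429.2, 212.7, 78.2]
orientation: [[-0.991, -0.137, -0.0], [-0.137, 0.991, -0.0], [0.0, -0.0, -1.0]]
force: [-0.2, 0.3, -1.6]
width: 15.3
finger_force: 61.2
```

```bash
python3 -m jog '[[0,0,0.002,0,1],[0,0,0.004,0,1],[0,0,0.004,0,1]]'
python3 -m jog '[[0,0,0.002,0,1],[0,0,0.004,0,1],[0,0,0.004,0,1]]'
```

```text
t: 12.1
tool_pos: [429.3, 212.8, 77.4]
orientation: [[-0.991, -0.137, 0.0], [-0.137, 0.991, 0.0], [-0.0, 0.0, -1.0]]
force: [-0.5, 0.6, -0.9]
width: 15.6
finger_force: 61.5
t: 12.4
tool_pos: [429.4, 212.9, 77.4]
orientation: [[-0.991, -0.137, 0.001], [-0.137, 0.991, 0.001], [-0.001, 0.0, -1.0]]
force: [-3.1, -0.3, 7.8]
width: 15.9
finger_force: 62.9
```

Firm contact, so I'll release and rise.

```bash
python3 -m jog '[[0,0,-0.001,0,0.9],[0,0,-0.001,0,0.8],[0,0,-0.001,0,0.7],[0,0,-0.001,0,0.5],[0,0,-0.001,0,0.3],[0,0,-0.001,0,0.3],[0,0,-0.001,0,0.3],[0,0,-0.001,0,0.3]]'
python3 -m jog '[[0,0,-0.05,0,0.3],[0,0,-0.15,0,0.3],[0,0,-0.3,0,0.3],[0,0,-0.45,0,0.3],[0,0,-0.6,0,0.3],[0,0,-0.6,0,0.3]]'
python3 - <<'E'
from h import *
from bench import read_camera
c=read_camera("scene");w=read_camera("wrist")
a=cv2.resize(c["pixels"][130:270,260:400],(400,400),interpolation=2);b=cv2.resize(w["pixels"],(400,300),interpolation=2)
b=np.vstack([b,np.zeros((100,400,3),np.uint8)])
cv2.imwrite("pics/s6.png",np.hstack([a,b])[:,:,::-1])
E
```

```text
t: 13.2
tool_pos: [429.2, 212.7, 76.5]
orientation: [[-0.991, -0.137, 0.0], [-0.137, 0.991, -0.0], [-0.0, -0.0, -1.0]]
force: [0.3, 0.1, 1.2]
width: 59.2
finger_force: 0.0
t: 13.8
tool_pos: [431.2, 213.7, 232.8]
orientation: [[-0.99, -0.137, 0.008], [-0.137, 0.991, 0.004], [-0.009, 0.003, -1.0]]
force: [0.5, -0.1, 0.0]
width: 60.0
finger_force: 0.0
```

View pics/s6.png

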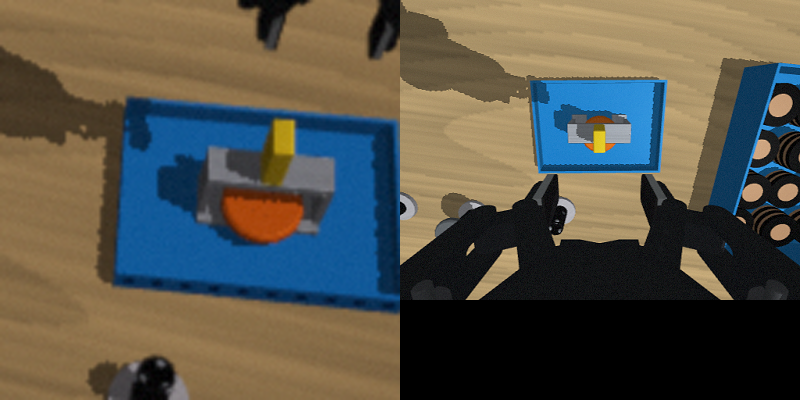

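The puller stands upright in the tray with the cap in its slot, and the gripper is clear of it.

```bash
python3 -c "
from bench import r
print(r.job_done())"
```

```text
the job is handed in; nothing more can be done
None
```

The job is done and handed in at about 14 s: the puller stands upright on the blue tray floor with the orange cap in it, and the gripper never took hold of the cap and the grey cap was left alone.

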